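# Load log slices into a drop-front flower crate

## Robot

A 6-joint arm with a two-finger parallel gripper is mounted at the origin on the work surface. World frame = base frame: x ahead of the robot, y to its left, z up, the work surface at z = 0. Lengths are in mm, angles in rad, forces in N, time in s.
With the tool pointing down it reaches from about 275 to 750 mm from the base axis. Payload 10.2 kg.
Tool frame: the origin (TCP) lies on the centre line of the jaws, within the pads' length; the fingertips stand 14 mm ahead of it and the grasp point (between the pads) lies 5 mm behind it; z points along the fingers, y is the direction in which the jaws open and shut (so a half turn about z gives the same grasp; the last joint's range is limited). The gripper opens to 88 mm and grips with 3 to 60 N. Pads are 18 mm wide; open, the fingers measure 123 mm over their backs; the gripper's body (75 mm by 187 mm) begins 45 mm behind the grasp point.
Start: joints at [-1.401, 0.313, 1.498, -0, 1.331, -0.223], TCP at [200.946, -485.028, 252.72] pointing down, gripper open.
Joint ranges: [-2.94, 2.94], [-0.97, 2.17], [0.19, 2.56], [-1.23, 4.37], [0.02, 3.11], [-2.88, 2.88]. Speed limits (rad/s): [2.39, 2.39, 3.01, 3.14, 3.14, 3.14].

## Interface

Orientations are given as a unit quaternion [x, y, z, w].
In Python, from workcell import arm, eyes, job, finder gives the robot as it stands.
- The arm moves only by the tool arm_command, never from a script. Its argument "targets" is text: rows parted by semicolons, each of 7 numbers parted by spaces: the finger opening in mm, from 0 to 88.1, then the shift along the tool's x, y, z in units of 25 mm (1.0 is 25 mm), then the turn, a rotation vector about the tool's x, y, z in rad. A call has 1 to 5 rows; each row is the pose to reach, as a shift and turn from the pose commanded when the call began, along the tool's axes at that moment; what a row does not reach only later rows make up. A row lasts 1/10 s, in which the tool goes at most 50 mm and 8.59 degrees, less where a joint would pass 70% of its speed; a pose out of reach is approached as far as the arm can. A call with a gripper value outside its range is refused whole. The fingers move at their own pace and stop on an object; the grip force is fixed at half the most. Time passes only in rows, so rows that repeat a pose let the fingers close. It gives the time, the measured TCP pose, the force and the opening at its end, in the units of the state.
- arm.get_obs(): the state, without advancing time (a new reading comes with each control period).
- eyes.grab_frame(name): name is "scene" or "top" or "wrist"; returns a dict with "frame" (480x640x3 uint8, red, green, blue), "range_z" (480x640 float32, mm along the optical axis (not along the pixel's ray), 0 where there is no reading), "camera_matrix" (3x3 intrinsics, pixels), "eye" and "attitude" of the camera in the world; the wrist camera has in their place "tool_from_camera" (4x4, takes a point from camera to tool coordinates, whose origin is the TCP and whose axes are the flange's). Camera axes: x right, y down, z forward; pixel columns grow to the right and rows downward; lengths in mm; the calibration is good to about 2 mm. A picture is of the moment at which its call begins: read the wrist's pose just before it.
- job.close_job(): hands the job in, once; it reports no verdict.
Trained networks look in a picture, given as the dict that the camera call returned (one of the last four; its "shot" number tells which), for a name from the list of things; names that differ only in an ending like _2 or _b are one class to them, and where a whole thing is asked for, a point or a joint stands for the part that bears it (a point fixed in the world has none). Each returns a list of dicts, best first, with "conf" (0 to 1); they miss things now and then, are a little off and sometimes report something else, mostly with a low value. They report only what shows in the picture. A call takes as long as a camera call. They do not tell look-alikes from the thing itself.
- finder.boxes_of(picture, name): "position" ([row, column] in pixels, amid what is visible of it).
- finder.tip_of(picture, name): "position" ([row, column] in pixels: a listed point, or the origin of a listed thing).
The state is a dict: "t": time; "q": joint angles; "qvel": joint speeds; "tau": joint torques, N m; "ee_pos": TCP position; "eef_rot": TCP orientation; "force": force on the tool from outside, world axes, zero at the start; "torque": the same for the moment, N m; "grip_width": finger opening in mm.
Only numpy, scipy, OpenCV 4.12 (cv2) and the standard library are available. Lean on these libraries where they do the work, as an engineer would, in place of code of your own. Each camera call takes 0.05 s, during which the arm holds its last target. There are 200 camera calls.

## Task

Pack the log slices for dispatch: draw the crate's front board straight up out of its grooves and stand it upright in the dowel rack, then slide every log slice that lies on the bench through the open front into the crate, so that all lie flat side by side on the felt behind the line of the front. Then take the board from the rack and slide it back down its grooves until it is fully home on the bench. Keep the slices flat, and leave the other things on the bench where they stand.

Things in the scene. Friction and masses are not known exactly. Their poses are not given: they have to be found in the camera images.
- crate: low pine crate, fixed, open on top (sizes in mm); walls 10 thick, 56 high. Origin on the bench, centre of its storage space; z up. No raised floor: grey felt lies flush with the bench, so flat things slide straight in. Storage 280 wide (x -140 to 140) by 230 deep (y -115 to 115, back wall at +115). Loaded through its -y end, facing the robot's right; clear opening there 242 wide (x -121 to 121)
- groove (a point): middle of the line between the crate's two grooves, at bench level, 131 from the crate's origin along its -y; axes as the crate's (x along the front, y into the crate). The seated front board stands centred here. Each groove, 16 wide, lies between two upright strips on a side wall (19 wide, 8 thick, 54 high, rounded on top)
- front: loose front board of the crate, pine, 0.14 kg, 10 mm thick (its y), 268 long (its x): 56 high with a 90 long pull tab in the middle rising to 84. Origin at the middle of length and thickness, 42 over the lower edge; z up. Home in the grooves its lower edge is on the bench (origin at height 42), with 6 play lengthwise and 3 in thickness each way
- rack: wooden dowel rack, fixed: two rails 12 mm high with four rows of upright dowels (10 thick, round tops 72 above the bench), rows 30 apart along its y: three slots 20 wide. The two dowels of a row are 170 apart along its x. A board stands in a slot, length along the rack's x, middle between the dowels, lower edge on the rails. Origin under its centre; z up
- slot (a point): middle of the rack's middle slot, at the top of the rails (height 12), axes as the rack's; the other slots lie 30 to either side along its y
- slice1: log slice, flat wooden disc with bark edge, diameter 104 mm, 18 mm thick, about 0.2 kg, lying flat and loose; too wide to grip across. Origin at the centre of its underside. May be absent.
- slice2: log slice, flat wooden disc with bark edge, diameter 104 mm, 18 mm thick, about 0.2 kg, lying flat and loose; too wide to grip across. Origin at the centre of its underside. May be absent.
- slice3: log slice, flat wooden disc with bark edge, diameter 104 mm, 18 mm thick, about 0.2 kg, lying flat and loose; too wide to grip across. Origin at the centre of its underside. May be absent.
- slice4: log slice, flat wooden disc with bark edge, diameter 104 mm, 18 mm thick, about 0.2 kg, lying flat and loose; too wide to grip across. Origin at the centre of its underside. May be absent.
- ribbon_wide: wide ribbon spool standing on its flange, diameter 76, 50 high (mm); loose bystander, not part of the job. Origin at its underside
- ribbon_thin: narrow white ribbon spool lying flat, diameter 68, 22 high (mm); loose bystander, not part of the job. Origin at its underside
- stem_tape: roll of green stem tape, diameter 52, 26 high (mm); loose bystander, not part of the job. Origin at its underside
- twine: spool of jute twine, diameter 68, 64 high (mm); loose bystander, not part of the job. Origin at its underside
- secateurs: pair of secateurs lying flat, about 165 long (mm); loose bystander, not part of the job. Origin at its underside
- pot: small terracotta pot, diameter 78, 66 high (mm); loose bystander, not part of the job. Origin at its underside
Not all that is in view belongs to the job. What is shaped like the slice3 but yellow is not meant.

How it is judged:
By the outcome, as a careful person would: the job done as asked, in the order asked, and still so for the second after the job is handed in, with the robot touching nothing.
Of slice1, slice2, slice3, slice4 only 2 to 4 are there at a start; the rules pass over those that are not, and their reading is None.
At some moment in a run one of slice1, slice2, slice3, slice4 may be knocked a few centimetres aside while the robot is not near it.
It also fails if it takes over 210 s, if anything falls off the work surface, if the arm or the gripper's body presses on something with over 40 N, if the wrist force passes 120 N, or if a joint passes its speed limit or range.

## Working session

There is one attempt and no reset: what is moved stays moved. The work goes in short steps, Python scripts to look and compute and a tool call to move; the robot and the scene stay as the last step left them, time stands still between calls to the robot, and variables do not carry over. Pictures are saved under pics/ and viewed, about 12 in all and at most 16, crops included, and the job is handed in when it is done.

Besides the shell and the picture viewer there is one more tool, called in YAML: its name, and indented under it one key for each argument. arm_command: Moves the arm, as the interface text tells. Its arguments: {"type":"object","properties":{"targets":{"type":"string"}},"required":["targets"]}

```bash
ls; mkdir -p pics; cat > h.py <<'E'
import numpy as np, cv2
from scipy.spatial.transform import Rotation as R
from workcell import arm, eyes, job, finder
def save(p,fn): cv2.imwrite('pics/'+fn,cv2.cvtColor(p['frame'],cv2.COLOR_RGB2BGR))
def pose(p,obs=None):
    if 'eye' in p:
        a=np.array(p['attitude'],float)
        Rm=R.from_quat(a).as_matrix() if a.size==4 else a
        return Rm,np.array(p['eye'],float)
    T=np.array(p['tool_from_camera']);Rt=R.from_quat(obs['eef_rot']).as_matrix()
    return Rt@T[:3,:3],Rt@T[:3,3]+np.array(obs['ee_pos'])
def world(p,obs=None):
    K=p['camera_matrix'];Rm,t=pose(p,obs);z=p['range_z']
    v,u=np.mgrid[:480,:640]
    c=np.stack([(u-K[0,2])/K[0,0]*z,(v-K[1,2])/K[1,1]*z,z],-1)
    return c@Rm.T+t
def plane(p,rc,h,obs=None):
    K=p['camera_matrix'];Rm,t=pose(p,obs)
    d=Rm@np.array([(rc[1]-K[0,2])/K[0,0],(rc[0]-K[1,2])/K[1,1],1]);s=(h-t[2])/d[2];return t+s*d
E
cat > a.py <<'E'
from h import *
print(arm.get_obs())
for n in ['top','scene']:
    p=eyes.grab_frame(n);save(p,n+'0.png');W=world(p);np.save(n+'W.npy',W);np.save(n+'F.npy',p['frame'])
    print(n,p['eye'],p['attitude'],p['camera_matrix'])
    for k in ['crate','groove','front','rack','slot','slice1','ribbon_wide','ribbon_thin','stem_tape','twine','secateurs','pot']:
        for f in ['boxes_of','tip_of']:
            try:
                for d in getattr(finder,f)(p,k)[:6]:
                    r,c=np.round(d['position']).astype(int)
                    print(n,k,f,round(d['conf'],2),(r,c),W[min(r,479),min(c,639)].round())
            except Exception as e: print(n,k,f,e)
E
python3 a.py
```

```text
pics
{'t': 0.0, 'q': array([-1.40141042e+00,  3.13456610e-01,  1.49844777e+00, -6.98173893e-06,
        1.33104040e+00, -2.23388626e-01]), 'qvel': array([ 5.36352349e-04,  7.31675561e-05, -1.01994877e-03, -1.46530179e-04,
        6.62195961e-04, -3.95220581e-04]), 'tau': array([ 1.64411445e-03, -4.02210331e+01, -2.52266389e+01,  6.95597171e-02,
        3.52962606e-02, -6.93627180e-05]), 'ee_pos': array([ 200.89616422, -484.77897293,  252.15366525]), 'eef_rot': array([ 9.80777534e-01,  1.95128091e-01,  1.48632797e-05, -6.75911638e-04]), 'force': array([-0.42317798, -0.72484616, -0.06107613]), 'torque': array([ 0.09536746,  0.06684724, -0.1037076 ]), 'grip_width': 88.16341899051403}
top [ 205.39851487 -106.41117802 1431.77184214] [-0.69569489  0.70992649 -0.07639021  0.07859733] [[515.84369093   0.         318.4404916 ]
 [  0.         515.84369093 236.71147137]
 [  0.           0.           1.        ]]
top crate boxes_of 0.75 (np.int64(229), np.int64(183)) [556. 282.  -1.]
top crate boxes_of 0.45 (np.int64(239), np.int64(447)) [ 511. -469.    1.]
top crate tip_of 0.6 (np.int64(233), n
[... 4746 characters left out ...]
2)) [ 724. -368.   25.]
scene stem_tape boxes_of 0.29 (np.int64(203), np.int64(401)) [535. 137.  50.]
scene stem_tape tip_of 0.86 (np.int64(426), np.int64(280)) [ 722. -370.   26.]
scene twine boxes_of 0.85 (np.int64(356), np.int64(402)) [ 782. -155.   62.]
scene twine tip_of 0.63 (np.int64(300), np.int64(455)) [763.  37.  14.]
scene twine tip_of 0.56 (np.int64(358), np.int64(401)) [ 783. -158.   61.]
scene secateurs boxes_of 0.79 (np.int64(311), np.int64(467)) [794.  32.  14.]
scene secateurs tip_of 0.91 (np.int64(298), np.int64(457)) [763.  43.  14.]
scene pot boxes_of 0.88 (np.int64(245), np.int64(512)) [765. 229.  27.]
scene pot tip_of 0.89 (np.int64(259), np.int64(505)) [778. 178.  35.]
```

View pics/top0.png

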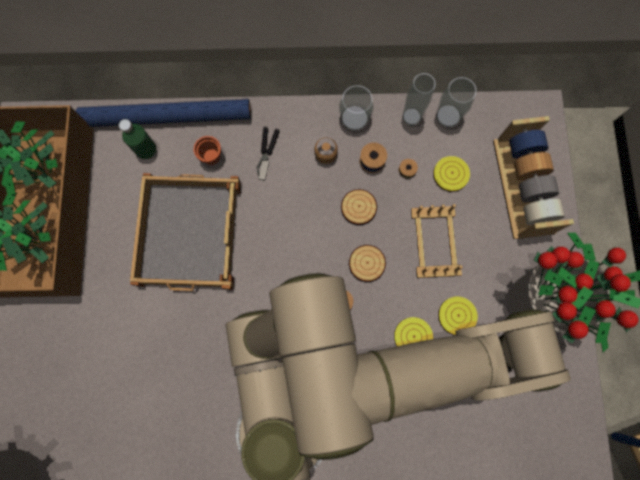

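View pics/scene0.png

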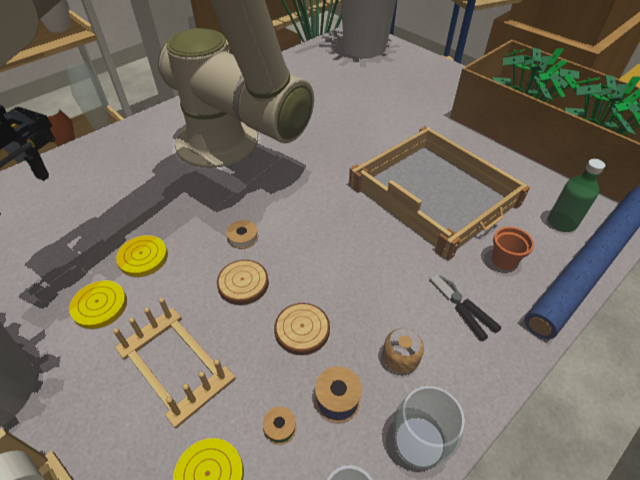

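The top view shows two wood-coloured slices, at px (207,359) and (263,367). The three yellow discs are decoys. The crate is at (232,186), its front board along column 231, and the rack at (240,437). Next I'll measure crate, board, rack and slices from the depth data.

```bash
cat > b.py <<'E'
from h import *
def rect(P): 
    (c,s,a)=cv2.minAreaRect(P.astype(np.float32)); return np.round(c,1),np.round(s,1),round(a,2)
for n in ['top','scene']:
    W=np.load(n+'W.npy');F=np.load(n+'F.npy').astype(int)
    X,Y,Z=W[...,0],W[...,1],W[...,2]
    m=(X>360)&(X<715)&(Y>90)&(Y<420)&(Z>44)&(Z<66)
    print(n,'crate walls',m.sum(),rect(W[m][:,:2]),np.median(Z[m]))
    # front board along y ~136
    b=(X>420)&(X<660)&(Y>100)&(Y<165)&(Z>44)&(Z<95)
    print('front',b.sum(),rect(W[b][:,:2]), np.percentile(Z[b],[5,50,95]))
    t=b&(Z>68)
    if t.sum(): print('tab',t.sum(),rect(W[t][:,:2]),W[t].mean(0))
    d=(X>380)&(X<620)&(Y>-540)&(Y<-350)
    for lo,hi in [(5,25),(45,90)]:
        k=d&(Z>lo)&(Z<hi)
        if k.sum():
            print('rack',lo,k.sum(),rect(W[k][:,:2]))
            if lo>40:
                nn,l,s,c=cv2.connectedComponentsWithStats(k.astype(np.uint8))
                for i in range(1,nn): print('  dowel',s[i][4],W[l==i].mean(0).round(1))
    R_,G,B=F[...,0],F[...,1],F[...,2]
    for nm,(x,y) in dict(s1=(606,-218),s2=(444,-243)).items():
        k=(np.hypot(X-x,Y-y)<75)&(Z>11)&(Z<30)
        c,r=cv2.minEnclosingCircle(W[k][:,:2].astype(np.float32)); print(nm,np.round(c,1),round(r,1),W[k].mean(0).round(1),k.sum())
    m=(X>200)&(X<720)&(Y>-520)&(Y<80)&(Z>-8)&(Z<8); print('bench z',np.median(Z[m]))
E
python3 b.py
```

```text
top crate walls 1929 (array([540.2, 261.4]), array([273.9, 321.1]), 86.83) 55.84436605979295
front 465 (array([540.1, 135.1]), array([ 30.7, 239.9]), 89.45) [46.90505906 59.33727613 87.62670978]
tab 164 (array([538.1, 141. ]), array([11.9, 89.7]), 86.55) [537.34795164 140.27849887  83.01258761]
rack 5 1802 (array([ 499.9, -445. ]), array([189.3, 239.5]), 90.0)
rack 45 161 (array([ 503.6, -434.1]), array([179.2,  98.8]), 1.62)
  dowel 18 [ 586.2 -386.2   65.8]
  dowel 20 [ 586.9 -416.1   65.3]
  dowel 21 [ 588.  -446.4   64.1]
  dowel 21 [ 588.8 -476.    64.7]
  dowel 22 [ 419.7 -480.6   64.7]
  dowel 20 [ 416.7 -390.6   65.3]
  dowel 21 [ 418.  -420.6   64.2]
  dowel 18 [ 418.6 -450.4   65.7]
s1 [ 599.9 -223.8] 61.5 [ 607.2 -220.9   19.8] 1019
s2 [ 436.1 -235.6] 61.4 [ 444.5 -238.    20.1] 1081
bench z 1.5519019321709493
scene crate walls 2873 (array([539.6, 261.9]), array([277.4, 317.6]), 86.93) 54.98244529724468
front 1077 (array([540. , 134.2]), array([ 31.2, 240.4]), 89.04) [46.05630927 57.53394394 85.37643729]
tab 331 (array([535.4, 140.4]), array([14.2, 91.4]), 84.91) [538.21673013 137.94274468  79.79170515]
rack 5 3226 (array([ 508. , -455.7]), array([218.5, 168.7]), 0.18)
rack 45 581 (array([ 501.6, -435.6]), array([179.2,  99.6]), 1.7)
  dowel 64 [ 417.  -393.1   61.5]
  dowel 70 [ 417.4 -423.    61.5]
  dowel 71 [ 418.3 -452.8   61.6]
  dowel 73 [ 419.3 -482.6   61.7]
  dowel 70 [ 586.3 -388.8   62. ]
  dowel 73 [ 587.2 -418.7   62.6]
  dowel 79 [ 587.9 -448.4   62.4]
  dowel 81 [ 589.  -478.2   62.5]
s1 [ 604.8 -221.8] 52.7 [ 607.4 -224.2   19.3] 2210
s2 [ 441.4 -238.6] 52.9 [ 445.  -241.1   19.3] 1756
bench z 1.1830234638176762
```

Both cameras agree on these positions:

| Thing | Position (mm) | Yaw |
|---|---|---|
| Front board tab | ≈(538,139) | ≈-3.2° (crate) |
| Rack slot | ≈(503,-434.5) | ≈1.6° |
| Slice 1 | (607,-222) | – |
| Slice 2 | (445,-239) | – |

First I'll move above the tab.

```bash
cat > go.py <<'E'
import sys
from h import *
def go(x,y,z,yaw):
    o=arm.get_obs();Rt=R.from_quat(o['eef_rot'])
    d=Rt.inv().apply(np.array([x,y,z])-o['ee_pos'])/25
    w=(Rt.inv()*R.from_euler('z',np.deg2rad(yaw))*R.from_quat([1,0,0,0])).as_rotvec()
    print('t',round(o['t'],2),'shift',d.round(2),'|mm|',round(np.linalg.norm(d)*25),'turn',w.round(3),'f',o['force'].round(1),'w',round(o['grip_width'],1))
if __name__=='__main__': go(*map(float,sys.argv[1:5]))
E
python3 go.py 538 139 200 -3.2
```

```text
t 2.5 shift [ 22.01 -17.9    2.11] |mm| 711 turn [-0.     0.     0.449] f [-1.2  0.2  0.7] w 88.0
```

arm_command:
  targets: "88 22.01 -17.9 2.11 0 0 0.449;88 22.01 -17.9 2.11 0 0 0.449;88 22.01 -17.9 2.11 0 0 0.449;88 22.01 -17.9 2.11 0 0 0.449;88 22.01 -17.9 2.11 0 0 0.449"

```text
t: 3.0
ee_pos: [318.2, -267.4, 234.5]
eef_rot: [1.0, -0.029, 0.0, 0.0]
force: [0.2, -0.2, 0.8]
grip_width: 87.5
```

```bash
python3 go.py 538 139 200 -3.2
```

```text
t 3.0 shift [  7.84 -16.73   1.38] |mm| 463 turn [ 0.    -0.    -0.002] f [ 0.2 -0.2  0.8] w 87.5
```

arm_command:
  targets: "88 7.84 -16.73 1.38 0 0 0;88 7.84 -16.73 1.38 0 0 0;88 7.84 -16.73 1.38 0 0 0;88 7.84 -16.73 1.38 0 0 0;88 7.84 -16.73 1.38 0 0 0"

```text
t: 3.5
ee_pos: [436.7, -47.7, 216.0]
eef_rot: [1.0, -0.028, 0.0, 0.0]
force: [0.3, -0.6, -0.7]
grip_width: 87.9
```

```bash
python3 go.py 538 139 200 -3.2
```

```text
t 3.5 shift [ 3.63 -7.68  0.64] |mm| 213 turn [ 0.    -0.001 -0.   ] f [ 0.3 -0.6 -0.7] w 87.9
```

arm_command:
  targets: "88 3.63 -7.68 0.64 0 0 0;88 3.63 -7.68 0.64 0 0 0;88 3.63 -7.68 0.64 0 0 0;88 3.63 -7.68 0.64 0 0 0;88 3.63 -7.68 0.64 0 0 0"

```text
t: 4.0
ee_pos: [538.2, 140.5, 199.1]
eef_rot: [1.0, -0.026, -0.0, -0.0]
force: [-0.2, -0.2, -0.7]
grip_width: 88.1
```

```bash
cat > c.py <<'E'
from h import *
o=arm.get_obs();p=eyes.grab_frame('wrist');save(p,'w1.png');W=world(p,o);X,Y,Z=W[...,0],W[...,1],W[...,2]
ok=p['range_z']>0
def rect(P): 
    (c,s,a)=cv2.minAreaRect(P.astype(np.float32)); return np.round(c,1),np.round(s,1),round(a,2)
t=ok&(Z>70)&(Z<95)&(X>480)&(X<600)&(Y>110)&(Y<170)
P=W[t];print('tab',t.sum(),P.mean(0).round(1),rect(P[:,:2]) if t.sum() else '')
top=t&(Z>78);P=W[top];print('tabtop',P.mean(0).round(1),rect(P[:,:2]),np.percentile(P[:,1],[2,98]))
b=ok&(Z>48)&(Z<62)&(X>400)&(X<680)&(np.abs(Y-139)<14)
P=W[b];f=np.polyfit(P[:,0],P[:,1],1);print('board line yaw',np.rad2deg(np.arctan(f[0])),np.polyval(f,538),b.sum(),P[:,0].min(),P[:,0].max())
print(o['ee_pos'],np.percentile(Z[ok],[5,50]))
E
python3 c.py
```

```text
tab 1829 [541.1 140.8  81.9] (array([537.7, 140.9]), array([ 9.8, 89.7]), 86.76)
tabtop [540.5 140.8  82. ] (array([537.7, 140.8]), array([ 9.7, 89.7]), 86.64) [134.82662755 147.02617054]
board line yaw -1.8668858485937914 141.27743108029546 4002 401.54163346732764 679.991297118867
[538.24560103 140.52333101 199.11094254] [-2.83389566 -0.83216982]
```

View pics/w1.png

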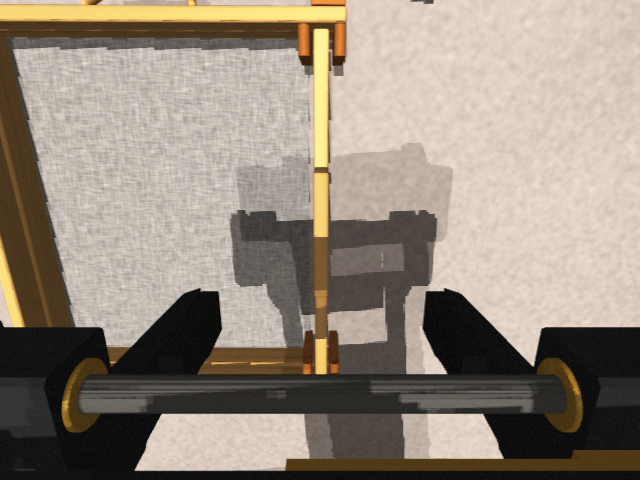

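The wrist view shows the board at column 321, midway between the jaws. The tab measures 10x90, centred at (537.7,140.8), so I'll go down and grip it.

arm_command:
  targets: "88 0 0 1.8 0 0 0;88 0 0 3.6 0 0 0;88 0 0 4.8 0 0 0;88 0 0 5.52 0 0 0;0 0 0 5.52 0 0 0"

```text
t: 4.55
ee_pos: [535.9, 135.5, 60.0]
eef_rot: [1.0, -0.029, -0.002, 0.0]
force: [0.3, -0.4, 0.4]
grip_width: 81.9
```

arm_command:
  targets: "0 0 0 0 0 0 0;0 0 0 0 0 0 0;0 0 0 0 0 0 0;0 0 0 0 0 0 0"

```text
t: 4.95
ee_pos: [537.7, 136.8, 62.7]
eef_rot: [1.0, -0.028, 0.001, -0.0]
force: [0.0, 0.1, 0.5]
grip_width: 50.5
```

arm_command:
  targets: "0 0 0 0 0 0 0;0 0 0 0 0 0 0;0 0 0 0 0 0 0;0 0 0 0 0 0 0;0 0 0 0 0 0 0"

```text
t: 5.45
ee_pos: [537.5, 137.4, 61.9]
eef_rot: [1.0, -0.028, 0.0, -0.001]
force: [1.7, 18.8, -6.3]
grip_width: 10.1
```

```bash
python3 go.py 537.7 140.8 60 -3.3;python3 go.py 537.7 140.8 60 -3.3; python3 -c "
from h import *
for i in range(3): print(arm.get_obs()['ee_pos'])"
```

```text
t 5.45 shift [ 0.   -0.14  0.08] |mm| 4 turn [-0.001 -0.     0.001] f [ 1.7 18.8 -6.3] w 10.1
t 5.45 shift [ 0.   -0.14  0.08] |mm| 4 turn [-0.001 -0.     0.001] f [ 1.7 18.8 -6.3] w 10.1
[537.46866288 137.37792346  61.89460839]
[537.46866288 137.37792346  61.89460839]
[537.46866288 137.37792346  61.89460839]
```

Gripped at 10.1 mm, but with a 19 N side load. I'll ease the sideways offset, then lift.

arm_command:
  targets: "0 0 -0.1 0 0 0 0;0 0 -0.1 0 0 0 0;0 0 -0.1 0 0 0 0;0 0 -0.1 -0.2 0 0 0;0 0 -0.1 -0.5 0 0 0"

```text
t: 5.95
ee_pos: [537.4, 139.2, 74.6]
eef_rot: [1.0, -0.028, -0.0, 0.0]
force: [0.3, -0.3, -1.3]
grip_width: 9.7
```

arm_command:
  targets: "0 0 0 -1.2 0 0 0;0 0 0 -2.2 0 0 0;0 0 0 -3.2 0 0 0;0 0 0 -3.7 0 0 0;0 0 0 -3.7 0 0 0"

```text
t: 6.45
ee_pos: [538.2, 139.4, 168.6]
eef_rot: [1.0, -0.028, 0.002, -0.0]
force: [-1.2, 0.1, -2.4]
grip_width: 9.6
```

```bash
python3 go.py 502.9 -434.5 165 1.6
```

```text
t 6.45 shift [-0.12 23.    0.14] |mm| 575 turn [-0.    -0.003 -0.084] f [-1.2  0.1 -2.4] w 9.6
```

arm_command:
  targets: "0 -0.12 23 0 0 0 -0.084;0 -0.12 23 0 0 0 -0.084;0 -0.12 23 0 0 0 -0.084;0 -0.12 23 0 0 0 -0.084;0 -0.12 23 0 0 0 -0.084"

```text
t: 6.95
ee_pos: [521.3, -111.9, 165.6]
eef_rot: [1.0, 0.014, -0.001, -0.0]
force: [0.9, 0.7, -1.6]
grip_width: 10.2
```

```bash
python3 go.py 502.9 -434.5 165 1.6
```

```text
t 6.95 shift [-1.090e+00  1.288e+01  1.000e-02] |mm| 323 turn [-0.001  0.002 -0.   ] f [ 0.9  0.7 -1.6] w 10.2
```

arm_command:
  targets: "0 -1.09 12.88 0 0 0 0;0 -1.09 12.88 0 0 0 0;0 -1.09 12.88 0 0 0 0;0 -1.09 12.88 0 0 0 0;0 -1.09 12.88 0 0 0 0"

```text
t: 7.45
ee_pos: [507.2, -361.5, 165.3]
eef_rot: [1.0, 0.014, -0.001, -0.001]
force: [-0.8, 0.5, -0.8]
grip_width: 9.5
```

```bash
python3 go.py 502.9 -434.5 165 1.6
```

```text
t 7.45 shift [-0.25  2.91  0.01] |mm| 73 turn [-0.002  0.002 -0.   ] f [-0.8  0.5 -0.8] w 9.5
```

arm_command:
  targets: "0 -0.25 1.9 0 0 0 0;0 -0.25 2.91 0 0 0 0;0 -0.25 2.91 0 0 0 0;0 -0.25 2.91 0 0 0 0;0 -0.25 2.91 0 0 0 0"

```text
t: 7.95
ee_pos: [504.0, -431.4, 166.2]
eef_rot: [1.0, 0.014, -0.0, -0.001]
force: [0.3, 0.5, -1.9]
grip_width: 9.8
```

```bash
cat > d.py <<'E'
from h import *
import sys
o=arm.get_obs();p=eyes.grab_frame('wrist');save(p,sys.argv[1]);W=world(p,o);X,Y,Z=W[...,0],W[...,1],W[...,2]
ok=p['range_z']>0
print(o['ee_pos'].round(1))
k=ok&(Z>50)&(Z<85)&(X>380)&(X<620)&(np.abs(Y+434)<75)
n,l,s,c=cv2.connectedComponentsWithStats(k.astype(np.uint8))
for i in range(1,n):
    if s[i][4]>15: 
        q=W[l==i];q=q[q[:,2]>q[:,2].max()-6];print('comp',s[i][4],q.mean(0).round(1),c[i].round())
b=ok&(Z>105)&(Z<200)&(X>350)&(X<650)&(np.abs(Y+434)<30)
(c_,s_,a)=cv2.minAreaRect(W[b][:,:2].astype(np.float32));print('board',b.sum(),c_,s_,a,np.percentile(Z[b],[1,5,50,95]))
bb=b&(X>555);print('far end mean',W[bb].mean(0).round(1),bb.sum())
E
python3 d.py w2.png
```

```text
[ 504.  -431.4  166.2]
comp 309 [ 585.7 -389.    68.7] [253. 109.]
comp 188 [ 586.4 -417.6   68.8] [301. 109.]
comp 267 [ 587.3 -448.1   68.6] [354. 109.]
comp 326 [ 588.1 -477.7   68.6] [405. 110.]
board 17913 (539.2581176757812, -434.3934020996094) (40.36042022705078, 157.51657104492188) 83.3158950805664 [153.91575738 157.4790105  177.39372842 194.98115609]
far end mean [ 589.2 -429.2  158.5] 5713
```

View pics/w2.png

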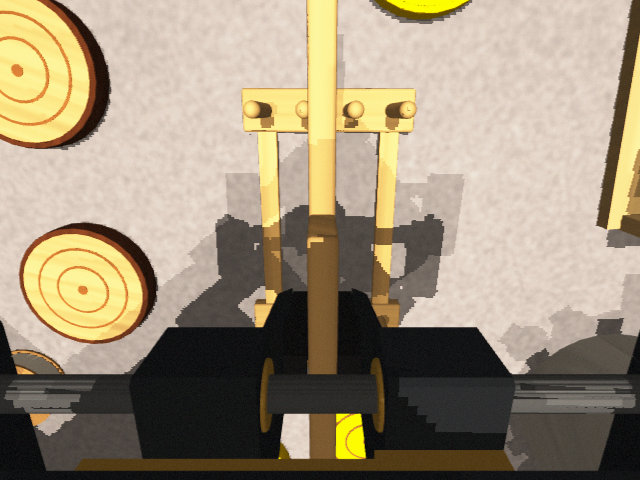

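The wrist view shows the board over the far dowel row (row 109), about 4 mm toward +y of the slot line. I'll correct that and check it has settled.

arm_command:
  targets: "0 -0.04 0.15 0 0 0 0;0 -0.04 0.15 0 0 0 0;0 -0.04 0.15 1 0 0 0;0 -0.04 0.15 1 0 0 0;0 -0.04 0.15 1 0 0 0"

```text
t: 8.5
ee_pos: [502.9, -436.3, 142.1]
eef_rot: [1.0, 0.014, -0.0, -0.0]
force: [-0.2, -0.1, -0.5]
grip_width: 9.9
```

```bash
python3 d.py w3.png; python3 go.py 502.9 -435.3 72 1.6
```

```text
[ 502.9 -436.3  142.1]
comp 410 [ 585.7 -389.    68.7] [236. 106.]
comp 333 [ 586.5 -418.7   68.6] [292. 106.]
comp 329 [ 587.3 -448.2   68.7] [349. 106.]
comp 411 [ 588.1 -477.8   68.5] [405. 107.]
board 21043 (538.7791137695312, -434.7094421386719) (57.67307662963867, 154.34364318847656) 74.598876953125 [130.48984184 133.5147159  161.46823029 197.97060807]
far end mean [ 588.7 -434.1  134.4] 5635
t 8.55 shift [-0.01 -0.05  2.83] |mm| 71 turn [ 0.001 -0.001  0.   ] f [-1.  -0.4 -2. ] w 10.0
```

Far end is within 1 mm of the slot line, so I'll lower it.

arm_command:
  targets: "0 0 -0.03 0.7 0 0 0;0 0 -0.03 1.4 0 0 0;0 0 -0.03 2 0 0 0;0 0 -0.03 2.5 0 0 0;0 0 -0.03 2.6 0 0 0"

```text
t: 9.05
ee_pos: [502.6, -435.4, 75.6]
eef_rot: [1.0, 0.014, -0.001, -0.001]
force: [0.3, -0.5, -1.4]
grip_width: 10.2
```

arm_command:
  targets: "0 0 0 0 0 0 0;0 0 0 0.1 0 0 0;0 0 0 0.1 0 0 0;0 0 0 0.1 0 0 0"

```text
t: 9.45
ee_pos: [503.0, -435.8, 74.8]
eef_rot: [1.0, 0.014, 0.0, 0.0]
force: [-0.3, -0.2, -2.4]
grip_width: 9.9
```

arm_command:
  targets: "0 0 0 0.05 0 0 0;0 0 0 0.08 0 0 0;0 0 0 0.08 0 0 0;0 0 0 0.08 0 0 0"

```text
t: 9.85
ee_pos: [503.1, -435.9, 73.7]
eef_rot: [1.0, 0.014, 0.0, 0.001]
force: [-1.7, 1.6, 5.2]
grip_width: 9.7
```

Contact is felt at +5 N, so I'll release and rise.

arm_command:
  targets: "60 0 0 0 0 0 0;60 0 0 0 0 0 0;60 0 0 0 0 0 0;60 0 0 0 0 0 0;60 0 0 0 0 0 0"

```text
t: 10.35
ee_pos: [502.9, -435.7, 72.3]
eef_rot: [1.0, 0.014, -0.0, -0.0]
force: [-0.8, 0.3, -0.3]
grip_width: 47.5
```

arm_command:
  targets: "60 0 0 -1 0 0 0;60 0 0 -2.5 0 0 0;60 0 0 -4.5 0 0 0;60 0 0 -6 0 0 0;60 0 0 -6 0 0 0"

```text
t: 10.85
ee_pos: [504.0, -436.9, 228.7]
eef_rot: [1.0, 0.014, 0.003, 0.004]
force: [-0.3, -0.2, 0.3]
grip_width: 59.6
```

```bash
cat > e.py <<'E'
from h import *
import sys
for n in sys.argv[1:]:
    p=eyes.grab_frame(n);save(p,f'{n}_{p["shot"]}.png');print(f'{n}_{p["shot"]}.png');W=world(p);X,Y,Z=W[...,0],W[...,1],W[...,2];F=p['frame'].astype(int)
    hsv=cv2.cvtColor(p['frame'],cv2.COLOR_RGB2HSV)
    for d in finder.boxes_of(p,'slice1'):
        r,c=np.round(d['position']).astype(int);w=plane(p,(r,c),18)
        k=(np.hypot(X-w[0],Y-w[1])<70)&(Z>12)&(Z<26)
        if k.sum()<20: continue
        h=np.median(hsv[k],0)
        cc,rr=cv2.minEnclosingCircle(W[k][:,:2].astype(np.float32))
        print(n,round(d['conf'],2),(r,c),'net',w[:2].round(),'mean',W[k].mean(0).round(1),'circ',np.round(cc,1),round(rr,1),'hsv',h,k.sum())
E
python3 e.py scene; python3 go.py 607 -312 150 0
```

```text
scene_6.png
scene 0.89 (np.int64(282), np.int64(240)) net [ 445. -246.] mean [ 444.5 -240.9   19.5] circ [ 443.1 -238.1] 54.1 hsv [ 19. 109. 208.] 1729
scene 0.87 (np.int64(312), np.int64(100)) net [ 319. -486.] mean [ 309.9 -483.2   19.2] circ [ 314.7 -476.5] 68.3 hsv [ 29. 255. 214.] 913
scene 0.86 (np.int64(461), np.int64(209)) net [ 686. -482.] mean [ 686.9 -481.8   19.3] circ [ 679.4 -475.5] 60.5 hsv [ 29. 255. 212.] 2377
scene 0.75 (np.int64(264), np.int64(134)) net [ 256. -381.] mean [ 264.  -393.7   19.3] circ [ 262.9 -398.4] 53.6 hsv [ 29. 255. 210.] 342
scene 0.47 (np.int64(354), np.int64(402)) net [ 769. -130.] mean [ 780.4 -155.6   20.2] circ [ 770.1 -134.7] 33.6 hsv [ 15. 106.  96.] 109
t 10.95 shift [ 4.3  -4.83  2.9 ] |mm| 177 turn [ 0.    -0.     0.028] f [-0.   0.6 -0.5] w 60.1
```

View pics/scene_6.png

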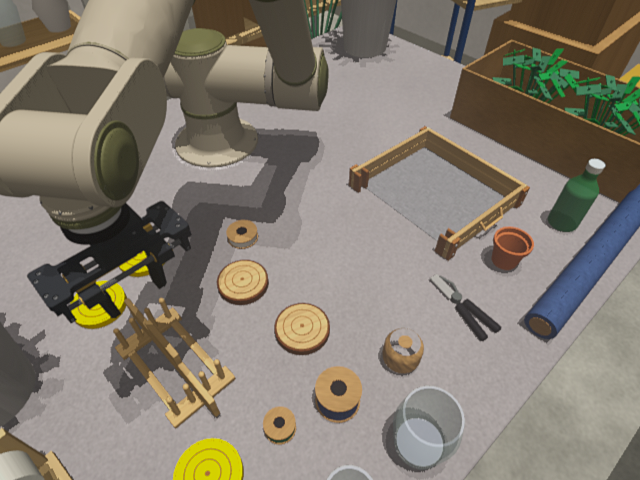

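The board stands upright in the middle slot and the slices haven't moved. Next I'll turn the gripper so both fingers line up behind slice 1 as a pusher.

```bash
python3 go.py 604 -300 120 86.7
```

```text
t 10.95 shift [ 4.19 -5.31  4.1 ] |mm| 198 turn [ 1.000e-03  0.000e+00 -1.485e+00] f [-0.   0.6 -0.5] w 60.1
```

arm_command:
  targets: "60 4.19 -5.31 2 0 0 -0.742;60 4.19 -5.31 2 0 0 -0.742;60 4.19 -5.31 2 0 0 -0.742;60 4.19 -5.31 2 0 0 -0.742;60 4.19 -5.31 2 0 0 -0.742"

```text
t: 11.45
ee_pos: [604.8, -296.0, 168.5]
eef_rot: [0.925, 0.38, -0.001, -0.003]
force: [0.6, -0.5, 0.8]
grip_width: 60.1
```

```bash
python3 go.py 604 -300 80 86.7
```

```text
t 11.45 shift [-0.14  0.11  3.54] |mm| 89 turn [-0.006 -0.002 -0.733] f [ 0.6 -0.5  0.8] w 60.1
```

arm_command:
  targets: "60 -0.14 0.11 1 0 0 -0.733;60 -0.14 0.11 2 0 0 -0.733;60 -0.14 0.11 3 0 0 -0.733;60 -0.14 0.11 3.54 0 0 -0.733;60 -0.14 0.11 3.54 0 0 -0.733"

```text
t: 11.95
ee_pos: [601.6, -303.2, 79.0]
eef_rot: [0.729, 0.685, -0.001, -0.004]
force: [-0.1, 0.6, 0.7]
grip_width: 60.1
```

```bash
cat > f.py <<'E'
from h import *
import sys
o=arm.get_obs();p=eyes.grab_frame('wrist');save(p,f'w_{p["shot"]}.png');W=world(p,o);X,Y,Z=W[...,0],W[...,1],W[...,2]
x,y=map(float,sys.argv[1:3])
k=(p['range_z']>0)&(np.hypot(X-x,Y-y)<68)&(Z>11)&(Z<26)
if k.sum()>50:
    P=W[k]; c,r=cv2.minEnclosingCircle(P[:,:2].astype(np.float32)); print('slice',np.round(c,1),round(r,1),P.mean(0).round(1),k.sum())
E
python3 f.py 607 -222; python3 go.py 604 -297 18 86.7
```

```text
slice [ 606.2 -222.1] 52.0 [ 606.5 -219.5   16.7] 37029
t 12.0 shift [0.26 0.08 2.5 ] |mm| 63 turn [-0.005 -0.003  0.002] f [-0.6 -0.3  0. ] w 60.2
```

arm_command:
  targets: "60 0.2 0.08 1 0 0 0;60 0.2 0.08 2 0 0 0;60 0.2 0.08 2.4 0 0 0;60 0.2 0.08 2.4 0 0 0;60 0.2 0.08 2.4 0 0 0"

```text
t: 12.5
ee_pos: [605.9, -299.9, 24.6]
eef_rot: [0.731, 0.682, 0.0, 0.0]
force: [-0.2, -0.6, 0.8]
grip_width: 59.8
```

```bash
python3 go.py 580.5 103 19 86.7;python3 go.py 589.7 262.5 19 86.7
```

```text
t 12.5 shift [16.01 -2.12  0.21] |mm| 404 turn [ 0.001  0.    -0.011] f [-0.2 -0.6  0.8] w 59.8
t 12.5 shift [22.4  -2.2   0.21] |mm| 563 turn [ 0.001  0.    -0.011] f [-0.2 -0.6  0.8] w 59.8
```

arm_command:
  targets: "60 0.6 -0.08 0.2 0 0 0;60 1.5 -0.2 0.2 0 0 0;60 2.6 -0.34 0.2 0 0 0;60 3.8 -0.5 0.2 0 0 0;60 5 -0.66 0.2 0 0 0"

```text
t: 13.0
ee_pos: [598.1, -173.3, 20.3]
eef_rot: [0.731, 0.682, 0.0, 0.001]
force: [1.5, -0.6, -1.3]
grip_width: 60.1
```

```bash
python3 go.py 580.5 103 19 86.7; python3 f.py 598 -115
```

```text
t 13.0 shift [10.98 -1.47  0.04] |mm| 277 turn [ 0.002  0.001 -0.011] f [ 1.5 -0.6 -1.3] w 60.1
slice [ 599.6 -128. ] 57.5 [ 601.5 -119.2   16.8] 65522
```

The slice sits nested in front of the fingers as planned. I'll carry on pushing.

arm_command:
  targets: "60 1.2 -0.16 0.02 0 0 0;60 2.4 -0.32 0.02 0 0 0;60 3.6 -0.48 0.02 0 0 0;60 4.8 -0.64 0.02 0 0 0;60 6 -0.8 0.02 0 0 0"

```text
t: 13.55
ee_pos: [588.9, -22.4, 20.1]
eef_rot: [0.731, 0.682, 0.001, 0.002]
force: [0.2, -1.5, 1.3]
grip_width: 60.3
```

```bash
python3 go.py 580.5 103 19 86.7
```

```text
t 13.55 shift [ 4.98 -0.68  0.04] |mm| 126 turn [ 0.003  0.001 -0.011] f [ 0.2 -1.5  1.3] w 60.3
```

arm_command:
  targets: "60 1.1 -0.15 0.02 0 0 0;60 2.2 -0.3 0.02 0 0 0;60 3.2 -0.44 0.02 0 0 0;60 4.1 -0.56 0.02 0 0 0;60 4.98 -0.68 0.02 0 0 0"

```text
t: 14.05
ee_pos: [580.7, 102.9, 19.8]
eef_rot: [0.731, 0.682, 0.001, 0.002]
force: [0.8, -3.6, 3.6]
grip_width: 60.0
```

```bash
python3 go.py 589.7 262.5 19 86.7; python3 f.py 584 155
```

```text
t 14.05 shift [ 6.39 -0.08  0.03] |mm| 160 turn [ 0.004  0.001 -0.011] f [ 0.8 -3.6  3.6] w 60.0
slice [583.3 145.7] 59.8 [584.1 156.5  16.8] 66111
```

arm_command:
  targets: "60 1 -0.01 0 0 0 0;60 2 -0.03 0 0 0 0;60 3 -0.04 0 0 0 0;60 4 -0.05 0 0 0 0;60 4.8 -0.06 0 0 0 0"

```text
t: 14.6
ee_pos: [587.0, 222.7, 19.2]
eef_rot: [0.731, 0.683, 0.001, 0.001]
force: [-0.0, -3.5, 2.2]
grip_width: 60.1
```

arm_command:
  targets: "60 0.6 0 0 0 0 0;60 1.1 0 0 0 0 0;60 1.5 0 0 0 0 0;60 1.6 0 0 0 0 0;60 1.6 0 0 0 0 0"

```text
t: 15.1
ee_pos: [589.0, 262.4, 17.9]
eef_rot: [0.731, 0.683, 0.0, 0.0]
force: [0.7, 0.2, 0.3]
grip_width: 60.0
```

arm_command:
  targets: "60 -0.3 0 0 0 0 0;60 -0.7 0 -0.3 0 0 0;60 -0.7 0 -1.8 0 0 0;60 -0.7 0 -3.4 0 0 0;60 -0.7 0 -3.4 0 0 0"

```text
t: 15.6
ee_pos: [589.9, 244.5, 108.8]
eef_rot: [0.731, 0.682, 0.004, 0.002]
force: [0.4, 0.3, 0.2]
grip_width: 59.9
```

```bash
python3 f.py 593 314; python3 e.py scene top; python3 go.py 455 -315 100 86.7
```

```text
slice [592.2 313.3] 52.1 [592.4 316.2  16.7] 26752
scene_11.png
scene 0.87 (np.int64(194), np.int64(461)) net [594. 293.] mean [594.2 304.5  19.3] circ [590.1 312.3] 53.5 hsv [ 18. 118. 178.] 973
scene 0.78 (np.int64(281), np.int64(240)) net [ 443. -245.] mean [ 444.7 -240.8   19.4] circ [ 441.2 -238.4] 53.6 hsv [ 19. 112. 195.] 1740
scene 0.72 (np.int64(463), np.int64(210)) net [ 690. -482.] mean [ 687.  -482.    19.3] circ [ 696.4 -491.2] 52.1 hsv [ 29. 255. 198.] 2365
scene 0.62 (np.int64(257), np.int64(142)) net [ 250. -359.] mean [ 242.2 -356.8   19.6] circ [ 237.9 -355. ] 53.5 hsv [ 29. 255. 200.] 1512
scene 0.57 (np.int64(306), np.int64(100)) net [ 306. -480.] mean [ 295.7 -480.4   19.5] circ [ 302.7 -468.7] 68.4 hsv [ 29. 255. 200.] 1943
top_12.png
top 0.84 (np.int64(336), np.int64(411)) net [ 242. -349.] mean [ 242.  -354.7   19.7] circ [ 241.9 -355.8] 52.7 hsv [ 30. 164. 192.] 1171
top 0.71 (np.int64(176), np.int64(449)) net [ 692. -485.] mean [ 701.4 -491.7   19.9] circ [ 702.1 -492.7] 54.2 hsv [ 28. 171. 190.] 960
top 0.66 (np.int64(314), np.int64(456)) net [ 298. -474.] mean [ 295.4 -478.1   19.7] circ [ 296.1 -478.4] 52.9 hsv [ 29. 168. 191.] 1141
top 0.36 (np.int64(151), np.int64(261)) net [781.  57.] mean [790.9  42.6  15.9] circ [780.6  53.2] 69.6 hsv [17. 30. 44.] 273
t 15.85 shift [-22.68  -3.74   0.08] |mm| 575 turn [-0.003  0.001 -0.011] f [ 0.4 -0.   0.7] w 59.9
```

Slice 1 is at (592,313), deep in the crate. Now slice 2, at (444.5,-240).

```bash
python3 go.py 442 -313 100 86.7
```

```text
t 15.85 shift [-22.64  -4.26   0.08] |mm| 576 turn [-0.003  0.001 -0.011] f [ 0.4 -0.   0.7] w 59.9
```

arm_command:
  targets: "60 -22.64 -4.26 0 0 0 0;60 -22.64 -4.26 0 0 0 0;60 -22.64 -4.26 0 0 0 0;60 -22.64 -4.26 0 0 0 0;60 -22.64 -4.26 0 0 0 0"

```text
t: 16.35
ee_pos: [523.5, 1.2, 101.9]
eef_rot: [0.731, 0.683, -0.0, -0.001]
force: [0.5, -0.4, -0.1]
grip_width: 59.9
```

```bash
python3 go.py 442 -313 100 86.7
```

```text
t 16.35 shift [-12.76  -2.4    0.08] |mm| 325 turn [-0.002 -0.    -0.01 ] f [ 0.5 -0.4 -0.1] w 59.9
```

arm_command:
  targets: "60 -12.76 -2.4 0 0 0 0;60 -12.76 -2.4 0 0 0 0;60 -12.76 -2.4 0 0 0 0;60 -12.76 -2.4 0 0 0 0;60 -12.76 -2.4 0 0 0 0"

```text
t: 16.85
ee_pos: [460.7, -240.7, 102.0]
eef_rot: [0.731, 0.683, -0.0, -0.001]
force: [1.0, 0.4, 0.3]
grip_width: 59.7
```

```bash
python3 go.py 442 -313 60 86.7
```

```text
t 16.85 shift [-2.94 -0.55  1.68] |mm| 86 turn [-0.001 -0.001 -0.011] f [1.  0.4 0.3] w 59.7
```

arm_command:
  targets: "60 -1.9 -0.4 0 0 0 0;60 -2.94 -0.55 0.2 0 0 0;60 -2.94 -0.55 1.2 0 0 0;60 -2.94 -0.55 1.68 0 0 0;60 -2.94 -0.55 1.68 0 0 0"

```text
t: 17.35
ee_pos: [442.4, -310.2, 58.8]
eef_rot: [0.731, 0.683, 0.0, -0.002]
force: [-0.0, 0.5, 0.4]
grip_width: 59.9
```

```bash
python3 f.py 444.5 -240; python3 go.py 442 -313 19 86.7
```

```text
slice [ 443.  -239.1] 52.1 [ 443.4 -235.4   16.7] 44417
t 17.4 shift [-0.1  -0.03  1.64] |mm| 41 turn [-0.002 -0.002 -0.01 ] f [0.8 1.4 0.3] w 60.0
```

arm_command:
  targets: "60 -0.1 -0.1 0.8 0 0 0;60 -0.1 -0.1 1.4 0 0 0;60 -0.1 -0.1 1.65 0 0 0;60 -0.1 -0.1 1.65 0 0 0"

```text
t: 17.8
ee_pos: [440.8, -313.4, 19.7]
eef_rot: [0.73, 0.683, 0.0, -0.0]
force: [-0.4, -0.3, -0.6]
grip_width: 60.2
```

```bash
python3 go.py 480.7 108.6 19 86.7
```

```text
t 17.8 shift [16.95  0.46  0.03] |mm| 424 turn [-0.   -0.   -0.01] f [-0.4 -0.3 -0.6] w 60.2
```

arm_command:
  targets: "60 0.8 0.02 0.03 0 0 0;60 1.6 0.04 0.03 0 0 0;60 2.6 0.07 0.03 0 0 0;60 3.8 0.1 0.03 0 0 0;60 5 0.13 0.03 0 0 0"

```text
t: 18.3
ee_pos: [452.9, -188.0, 19.9]
eef_rot: [0.731, 0.683, 0.0, 0.001]
force: [-0.4, -2.0, -0.0]
grip_width: 59.8
```

arm_command:
  targets: "60 1.2 0.03 0 0 0 0;60 2.4 0.06 0 0 0 0;60 3.6 0.1 0 0 0 0;60 4.8 0.13 0 0 0 0;60 6 0.16 0 0 0 0"

```text
t: 18.8
ee_pos: [466.9, -38.3, 19.8]
eef_rot: [0.73, 0.683, 0.0, 0.001]
force: [-0.4, -1.9, 0.1]
grip_width: 59.8
```

```bash
python3 go.py 480.7 108.6 19 86.7; python3 f.py 470 17
```

```text
t 18.8 shift [5.9  0.16 0.03] |mm| 148 turn [ 0.002  0.001 -0.01 ] f [-0.4 -1.9  0.1] w 59.8
slice [469.2   6. ] 58.4 [470.1  15.6  16.8] 66085
```

arm_command:
  targets: "60 1.2 0.03 0 0 0 0;60 2.4 0.06 0 0 0 0;60 3.6 0.1 0 0 0 0;60 4.8 0.13 0 0 0 0;60 5.9 0.16 0 0 0 0"

```text
t: 19.35
ee_pos: [480.5, 108.7, 19.7]
eef_rot: [0.73, 0.683, 0.0, 0.0]
force: [0.2, -2.2, 0.7]
grip_width: 60.0
```

```bash
python3 go.py 486.4 208.4 19 86.7
```

```text
t 19.35 shift [ 4.   -0.03  0.03] |mm| 100 turn [ 0.001  0.    -0.009] f [ 0.2 -2.2  0.7] w 60.0
```

arm_command:
  targets: "60 1 0 0 0 0 0;60 2 0 0 0 0 0;60 3 0 0 0 0 0;60 3.6 0 0 0 0 0;60 4 0 0 0 0 0"

```text
t: 19.85
ee_pos: [487.3, 207.7, 19.4]
eef_rot: [0.73, 0.683, 0.0, 0.0]
force: [-0.5, -3.0, 2.9]
grip_width: 60.1
```

arm_command:
  targets: "60 0 0 0 0 0 0;60 -0.4 0 0 0 0 0;60 -0.8 0 0 0 0 0;60 -0.8 0 -1.8 0 0 0;60 -0.8 0 -3.4 0 0 0"

```text
t: 20.35
ee_pos: [485.6, 184.9, 104.6]
eef_rot: [0.731, 0.682, -0.001, -0.001]
force: [0.6, -0.9, -0.4]
grip_width: 60.6
```

```bash
python3 f.py 489 260; python3 e.py scene; python3 go.py 503 -436 190 1.6
```

```text
slice [497.5 262.8] 59.6 [491.4 263.   16.7] 29038
scene_16.png
scene 0.93 (np.int64(183), np.int64(417)) net [497. 248.] mean [496.7 253.6  19.4] circ [499.1 264.6] 63.6 hsv [ 18.  117.5 180. ] 942
scene 0.91 (np.int64(254), np.int64(142)) net [ 243. -355.] mean [ 242.4 -357.1   19.6] circ [ 238.5 -356.4] 53.6 hsv [ 29. 255. 200.] 1515
scene 0.9 (np.int64(194), np.int64(464)) net [598. 298.] mean [591.7 308.1  19.4] circ [579.5 308.7] 63.0 hsv [ 19. 115. 190.] 1103
scene 0.75 (np.int64(304), np.int64(101)) net [ 303. -476.] mean [ 295.6 -480.4   19.5] circ [ 292.  -477.7] 53.7 hsv [ 29. 255. 200.] 1943
scene 0.72 (np.int64(461), np.int64(208)) net [ 685. -483.] mean [ 686.9 -481.9   19.3] circ [ 679.9 -475.5] 60.7 hsv [ 29. 255. 198.] 2372
t 20.5 shift [-24.76   2.38  -3.38] |mm| 627 turn [ 0.003 -0.004  1.473] f [-0.5 -0.7 -1. ] w 59.7
```

arm_command:
  targets: "60 -24.76 2.38 -3.38 0 0 0.74;60 -24.76 2.38 -3.38 0 0 0.74;60 -24.76 2.38 -3.38 0 0 0.74;60 -24.76 2.38 -3.38 0 0 0.74;60 -24.76 2.38 -3.38 0 0 0.74"

```text
t: 21.0
ee_pos: [491.7, -63.5, 136.5]
eef_rot: [0.929, 0.369, -0.001, -0.001]
force: [1.5, -0.1, 0.5]
grip_width: 60.0
```

```bash
python3 go.py 503 -436 190 1.6
```

```text
t 21.0 shift [-9.89 11.15 -2.15] |mm| 377 turn [-0.002  0.002  0.728] f [ 1.5 -0.1  0.5] w 60.0
```

View pics/scene_16.png

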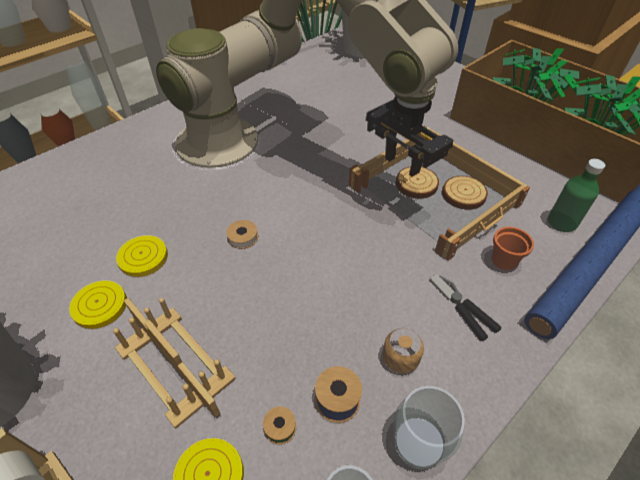

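The scene shows both slices flat in the crate, at px (183,417) and (194,464). The board is in the rack and the bystanders haven't been disturbed. Next I'll fetch the board.

arm_command:
  targets: "60 -9.89 11.15 -2.15 0 0 0.728;60 -9.89 11.15 -2.15 0 0 0.728;60 -9.89 11.15 -2.15 0 0 0.728;60 -9.89 11.15 -2.15 0 0 0.728;60 -9.89 11.15 -2.15 0 0 0.728"

```text
t: 21.5
ee_pos: [500.6, -310.7, 171.9]
eef_rot: [1.0, 0.014, -0.001, -0.001]
force: [0.9, 0.1, 0.0]
grip_width: 60.0
```

```bash
python3 go.py 503 -436 190 1.6
```

```text
t 21.5 shift [-0.04  5.01 -0.73] |mm| 127 turn [-0.002  0.002 -0.   ] f [0.9 0.1 0. ] w 60.0
```

arm_command:
  targets: "60 -0.04 1.9 -0.3 0 0 0;60 -0.04 3.8 -0.6 0 0 0;60 -0.04 5.01 -0.73 0 0 0;60 -0.04 5.01 -0.73 0 0 0;60 -0.04 5.01 -0.73 0 0 0"

```text
t: 22.0
ee_pos: [504.3, -433.7, 189.5]
eef_rot: [1.0, 0.017, -0.001, -0.001]
force: [0.6, 0.4, 0.6]
grip_width: 60.2
```

```bash
cat > g.py <<'E'
from h import *
o=arm.get_obs();p=eyes.grab_frame('wrist');W=world(p,o);X,Y,Z=W[...,0],W[...,1],W[...,2]
t=(p['range_z']>0)&(Z>86)&(Z<110)&(X>430)&(X<580)&(np.abs(Y+435)<40)
P=W[t];print(t.sum(),cv2.minAreaRect(P[:,:2].astype(np.float32)),np.percentile(P[:,2],[5,50,95]),np.percentile(P[:,0],[0,100]))
E
python3 g.py; python3 go.py 503 -436 74 1.6
```

```text
2140 ((502.6866760253906, -435.7120056152344), (90.48049926757812, 9.821971893310547), 1.7451645135879517) [92.75181275 94.01904371 95.07519533] [457.50265657 547.88333845]
t 22.05 shift [-0.07  0.13  4.64] |mm| 116 turn [-0.002  0.001  0.006] f [-0.7  0.8 -0.2] w 60.4
```

arm_command:
  targets: "60 -0.07 0.1 1.4 0 0 0;60 -0.07 0.1 2.8 0 0 0;60 -0.07 0.1 4 0 0 0;60 -0.07 0.1 4.62 0 0 0;0 -0.07 0.1 4.62 0 0 0"

```text
t: 22.55
ee_pos: [503.3, -434.5, 74.0]
eef_rot: [1.0, 0.018, -0.001, -0.002]
force: [0.1, -0.2, 1.1]
grip_width: 53.9
```

arm_command:
  targets: "0 0 0 0 0 0 0;0 0 0 0 0 0 0;0 0 0 0 0 0 0;0 0 0 0 0 0 0;0 0 0 0 0 0 0"

```text
t: 23.05
ee_pos: [503.9, -436.0, 76.4]
eef_rot: [1.0, 0.017, 0.0, 0.0]
force: [0.2, -0.3, 0.3]
grip_width: 14.0
```

arm_command:
  targets: "0 0 0 0 0 0 0;0 0 0 0 0 0 0;0 0 0 0 0 0 0"

```text
t: 23.35
ee_pos: [503.8, -436.0, 76.3]
eef_rot: [1.0, 0.017, 0.0, 0.0]
force: [-1.0, 0.5, 3.4]
grip_width: 9.7
```

arm_command:
  targets: "0 0 0 -0.3 0 0 0;0 0 0 -1.2 0 0 0;0 0 0 -2.4 0 0 0;0 0 0 -3.6 0 0 0;0 0 0 -3.8 0 0 0"

```text
t: 23.85
ee_pos: [504.6, -436.8, 174.9]
eef_rot: [1.0, 0.017, 0.002, 0.002]
force: [-0.2, -0.5, -1.6]
grip_width: 9.8
```

```bash
python3 go.py 538.5 140.8 165 -3.3
```

```text
t 23.85 shift [  2.16 -23.04   0.29] |mm| 579 turn [ 0.005 -0.004  0.093] f [-0.2 -0.5 -1.6] w 9.8
```

arm_command:
  targets: "0 2.16 -23.04 0 0 0 0.093;0 2.16 -23.04 0 0 0 0.093;0 2.16 -23.04 0 0 0 0.093;0 2.16 -23.04 0 0 0 0.093;0 2.16 -23.04 0 0 0 0.093"

```text
t: 24.35
ee_pos: [517.8, -184.1, 169.8]
eef_rot: [1.0, -0.029, -0.001, -0.0]
force: [0.9, 0.0, -1.6]
grip_width: 9.3
```

```bash
python3 go.py 538.5 140.8 165 -3.3
```

```text
t 24.35 shift [  0.07 -13.02   0.2 ] |mm| 326 turn [-0.001  0.001 -0.001] f [ 0.9  0.  -1.6] w 9.3
```

arm_command:
  targets: "0 0.07 -13.02 0.1 0 0 0;0 0.07 -13.02 0.1 0 0 0;0 0.07 -13.02 0.1 0 0 0;0 0.07 -13.02 0.1 0 0 0;0 0.07 -13.02 0.1 0 0 0"

```text
t: 24.85
ee_pos: [533.6, 65.2, 168.0]
eef_rot: [1.0, -0.029, -0.001, -0.0]
force: [-0.0, -0.1, -1.6]
grip_width: 9.7
```

```bash
python3 go.py 538.5 140.8 165 -3.3
```

```text
t 24.85 shift [ 0.02 -3.03  0.12] |mm| 76 turn [-0.     0.002 -0.001] f [-0.  -0.1 -1.6] w 9.7
```

arm_command:
  targets: "0 0.02 -1.8 0.2 0 0 0;0 0.02 -3.03 0.8 0 0 0;0 0.02 -3.03 1.2 0 0 0;0 0.02 -3.03 1.2 0 0 0;0 0.02 -3.03 1.2 0 0 0"

```text
t: 25.35
ee_pos: [539.2, 137.8, 138.8]
eef_rot: [1.0, -0.03, -0.0, 0.0]
force: [0.6, -0.1, -1.6]
grip_width: 9.7
```

```bash
cat > k.py <<'E'
from h import *
import sys
o=arm.get_obs();p=eyes.grab_frame('wrist');save(p,sys.argv[1]);W=world(p,o);X,Y,Z=W[...,0],W[...,1],W[...,2];np.save('kW.npy',W)
print(o['ee_pos'].round(1))
ok=p['range_z']>0
g=np.array([537.7,140.8]);a=np.deg2rad(-3.3);ex=np.array([np.cos(a),np.sin(a)]);ey=np.array([-ex[1],ex[0]])
D=W[...,:2]-g;u=D@ex;v=D@ey
# strips: far end, z 40-60
for lo,hi in [(112,124),(124,132),(132,138)]:
    k=ok&(u>lo)&(u<hi)&(Z>44)&(Z<60)&(np.abs(v)<45)
    h,e=np.histogram(v[k],bins=np.arange(-45,46,3));print(lo,k.sum(),dict((int(b),int(c)) for b,c in zip(e,h) if c))
b=ok&(Z>75)&(Z<130)&(u>60)&(u<150)&(np.abs(v)<25)
P=np.c_[u[b],v[b],Z[b]]; 
if b.sum(): 
    top=P[P[:,2]>np.median(P[:,2])-3]; print('board end u',P[:,0].max().round(1),'v',np.percentile(top[:,1],[2,50,98]).round(1),'z',np.median(P[:,2]))
    for lo in (70,100,120): 
        q=top[(top[:,0]>lo)&(top[:,0]<lo+15)]
        if len(q):print(lo,np.percentile(q[:,1],[2,98]).round(1))
E
python3 k.py w4.png
```

```text
[539.2 137.8 138.8]
112 397 {-18: 18, -15: 96, -12: 32, 6: 40, 9: 98, 12: 91, 15: 22}
124 435 {-18: 22, -15: 105, -12: 26, 6: 33, 9: 110, 12: 104, 15: 35}
132 464 {-18: 21, -15: 59, -12: 9, 3: 10, 6: 39, 9: 62, 12: 55, 15: 30, 18: 18, 21: 22, 24: 20, 27: 19, 30: 21, 33: 19, 36: 18, 39: 22, 42: 20}
board end u 117.5 v [-8.3 -3.5  1.3] z 128.59643108915762
70 [-8.2  1.5]
100 [-8.2  1.4]
```

View pics/w4.png

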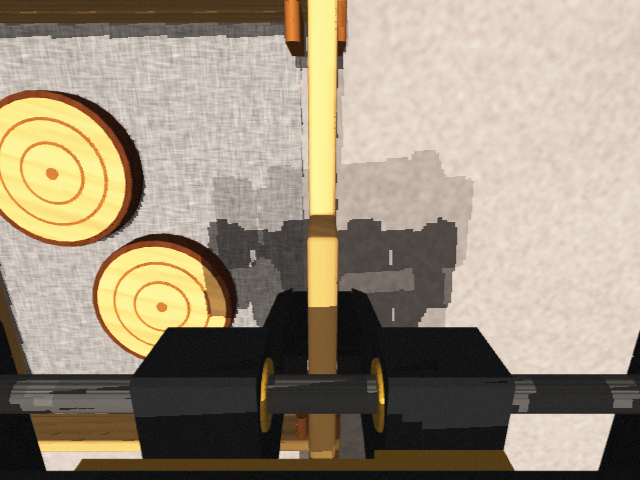

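The wrist view shows the board over the groove line, with the posts at row 20. The board is about 3 mm toward -y of the groove centre. I'll correct that and re-check.

arm_command:
  targets: "0 -0.02 -0.12 0 0 0 0;0 -0.02 -0.12 0 0 0 0;0 -0.02 -0.12 0 0 0 0;0 -0.02 -0.12 0 0 0 0"

```text
t: 25.8
ee_pos: [539.0, 141.6, 139.2]
eef_rot: [1.0, -0.029, 0.0, -0.0]
force: [-0.1, 0.4, -2.0]
grip_width: 9.5
```

```bash
sed -i 's/arange(-45,46,3)/arange(-24,24.1,1)/' k.py; python3 k.py w5.png
```

```text
[539.  141.6 139.2]
112 487 {-16: 28, -15: 30, -14: 30, -13: 27, -12: 29, -11: 31, -10: 32, -9: 35, -8: 4, 8: 15, 9: 32, 10: 32, 11: 33, 12: 33, 13: 33, 14: 33, 15: 26, 16: 4}
124 549 {-16: 25, -15: 34, -14: 32, -13: 35, -12: 36, -11: 36, -10: 35, -9: 36, -8: 16, 8: 29, 9: 38, 10: 34, 11: 32, 12: 34, 13: 33, 14: 31, 15: 33}
132 465 {-16: 10, -15: 19, -14: 18, -13: 19, -12: 18, -11: 18, -10: 19, -9: 21, -8: 11, 8: 20, 9: 18, 10: 20, 11: 19, 12: 19, 13: 18, 14: 17, 15: 13, 16: 5, 17: 5, 18: 7, 19: 6, 20: 5, 21: 6, 22: 5, 23: 7}
board end u 116.9 v [-4.5  0.3  5.2] z 129.0583011342104
70 [-4.4  5.3]
100 [-4.4  5.2]
```

The groove is centred at v=0 and the board at +0.35, parallel. Sliding it down.

arm_command:
  targets: "0 0 0 0.4 0 0 0;0 0 0 0.9 0 0 0;0 0 0 1.4 0 0 0;0 0 0 1.4 0 0 0;0 0 0 1.4 0 0 0"

```text
t: 26.35
ee_pos: [538.8, 141.8, 103.6]
eef_rot: [1.0, -0.029, -0.0, 0.0]
force: [-0.9, 0.3, -1.9]
grip_width: 9.5
```

arm_command:
  targets: "0 0 0 0.4 0 0 0;0 0 0 0.9 0 0 0;0 0 0 1.3 0 0 0;0 0 0 1.5 0 0 0;0 0 0 1.55 0 0 0"

```text
t: 26.85
ee_pos: [538.6, 141.7, 64.4]
eef_rot: [1.0, -0.029, -0.001, 0.0]
force: [-0.6, -0.4, -1.6]
grip_width: 9.6
```

arm_command:
  targets: "0 0 0 0 0 0 0;0 0 0 0.05 0 0 0;0 0 0 0.1 0 0 0;0 0 0 0.1 0 0 0"

```text
t: 27.25
ee_pos: [539.3, 141.9, 64.2]
eef_rot: [1.0, -0.029, 0.001, -0.0]
force: [-3.9, 0.4, 8.7]
grip_width: 9.7
```

Contact at the expected height (64), so the board is home. Releasing and backing off.

arm_command:
  targets: "70 0 0 0 0 0 0;70 0 0 0 0 0 0;70 0 0 0 0 0 0;70 0 0 0 0 0 0;70 0 0 0 0 0 0"

```text
t: 27.75
ee_pos: [538.9, 141.7, 62.7]
eef_rot: [1.0, -0.029, -0.0, 0.0]
force: [-0.4, 0.0, -0.7]
grip_width: 47.5
```

arm_command:
  targets: "70 0 0 -1 0 0 0;70 0 0 -2.5 0 0 0;70 0 0 -4.5 0 0 0;70 0 0 -6 0 0 0;70 0 0 -6 0 0 0"

```text
t: 28.25
ee_pos: [540.7, 142.0, 218.1]
eef_rot: [1.0, -0.029, 0.005, -0.0]
force: [0.3, -0.1, 0.7]
grip_width: 70.0
```

arm_command:
  targets: "70 -4 10 -1 0 0 0;70 -4 10 -1 0 0 0;70 -4 10 -1 0 0 0;70 -4 10 -1 0 0 0;70 -4 10 -1 0 0 0"

```text
t: 28.75
ee_pos: [431.8, -84.9, 235.4]
eef_rot: [1.0, -0.029, -0.0, -0.0]
force: [1.6, -0.9, -0.1]
grip_width: 70.1
```

```bash
python3 e.py scene top; python3 - <<'E'
from h import *
p=eyes.grab_frame('scene');W=world(p);X,Y,Z=W[...,0],W[...,1],W[...,2]
b=(X>485)&(X<590)&(np.abs(Y-140)<22)&(Z>72)&(Z<110);print('tab top z',np.percentile(Z[b],[50,98,100]),W[b].mean(0))
for lo,hi in ((430,480),(600,645)):
    b=(X>lo)&(X<hi)&(np.abs(Y-140)<20)&(Z>45)&(Z<75);print(lo,np.percentile(Z[b],[50,98]),W[b].mean(0).round(1))
E
```

```text
scene_20.png
scene 0.94 (np.int64(178), np.int64(418)) net [487. 264.] mean [493.2 258.3  19.7] circ [496.3 265.7] 62.0 hsv [ 19. 114. 192.] 987
scene 0.79 (np.int64(253), np.int64(143)) net [ 242. -352.] mean [ 242.2 -356.8   19.5] circ [ 239.4 -354.5] 54.1 hsv [ 29. 255. 201.] 1515
scene 0.75 (np.int64(197), np.int64(465)) net [606. 291.] mean [594.3 306.1  19.5] circ [591.5 311.3] 52.7 hsv [ 19. 115. 192.] 1015
scene 0.75 (np.int64(461), np.int64(208)) net [ 685. -483.] mean [ 687.  -482.    19.3] circ [ 697.2 -492. ] 51.9 hsv [ 29. 255. 199.] 2375
scene 0.68 (np.int64(305), np.int64(100)) net [ 304. -479.] mean [ 295.7 -480.4   19.6] circ [ 291.2 -477.8] 54.2 hsv [ 29. 255. 201.] 1952
top_21.png
top 0.87 (np.int64(335), np.int64(412)) net [ 245. -352.] mean [ 241.7 -354.8   19.6] circ [ 233.7 -354.8] 60.1 hsv [ 30. 164. 188.] 1166
top 0.83 (np.int64(315), np.int64(460)) net [ 295. -485.] mean [ 295.7 -478.2   19.7] circ [ 296.1 -478.7] 52.7 hsv [ 29. 168. 188.] 1143
top 0.8 (np.int64(248), np.int64(191)) net [496. 252.] mean [492.8 259.8  19.8] circ [501.9 262.8] 62.1 hsv [ 17. 121. 182.] 1069
top 0.69 (np.int64(173), np.int64(452)) net [ 701. -494.] mean [ 701.  -491.4   20. ] circ [ 702.9 -491.9] 53.6 hsv [ 28. 172. 186.] 955
top 0.6 (np.int64(214), np.int64(169)) net [596. 318.] mean [593.  313.7  19.8] circ [587.3 326.4] 66.2 hsv [ 17. 121. 181.] 1028
tab top z [83.2811473  87.39265763 88.4021228 ] [538.18504577 139.18688578  81.4069239 ]
430 [55.36152214 59.25600565] [454.9 144.5  53.9]
600 [55.73926195 59.14030344] [622.6 134.4  53.8]
```

View pics/scene_20.png

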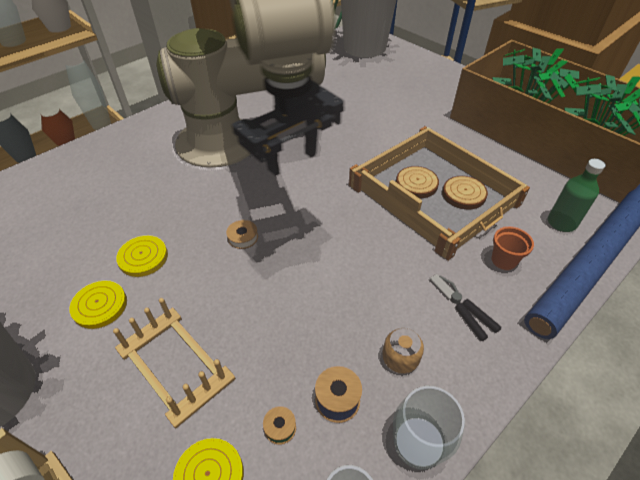

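View pics/top_21.png

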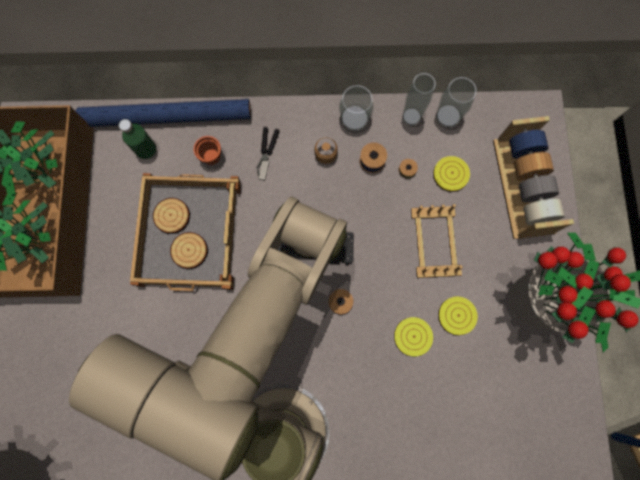

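Both pictures show the board home in the grooves, the two slices flat inside, the rack empty and nothing else disturbed. Handing in.

```bash
python3 -c "
from h import *
print(job.close_job())"
```

```text
the job is handed in; nothing more can be done
None
```

The job is handed in at about 29 s of the 210 s allowed. There is no verdict from the system. I took out the front board and stood it in the rack's middle slot. I then slid the only two slices present into the crate with both fingers as a pusher, and put the board back down its grooves.

**Board:** the last pictures show it seated. Its tab top measured about 83 mm (84 expected) and its shoulders 55–56 mm on both sides (56 expected). I felt it touch the bench as it went home.

**Slices:** they lie flat at about (592, 313) and (490, 260), both behind the front line and clear of each other. One final circle fit on the second slice was loose because the other slice lay close by. Its earlier mean position and the pictures agree.

**Everything else:** the three yellow discs and the bystanders are where they were. I saw no slice knocked aside. The highest wrist force I read was about 20 N, a sideways load when I first gripped the board. I eased it off before lifting.

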